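# Gauge the die bore and set the depth stop

## Robot

A 7-joint arm with a two-finger parallel gripper is mounted at the origin on the work surface. World frame = base frame: x ahead of the robot, y to its left, z up, the work surface at z = 0. Lengths are in m, angles in rad, forces in N, time in s.
With the tool pointing down it reaches from about 0.4 to 0.9 m from the base axis. Payload 5.5 kg.
Tool frame: the origin (TCP) lies at the very end of the fingers, on their centre line; the grasp point (between the pads) lies 19 mm behind it; z points along the fingers, y is the line along which they close (so a half turn about z gives the same grasp; the last joint's range is limited). The gripper opens to 92 mm and grips with 3 to 60 N. Pads are 19 mm wide; open, the fingers measure 130 mm over their backs; the gripper's body (75 mm by 190 mm) begins 47 mm behind the grasp point.
Start: joints at [-0.873, 0.501, -0.427, 1.55, 0.221, 1.138, -0.21], TCP at [0.274, 0.59, 0.227] pointing down, gripper open.
Joint ranges: [-2.88, 2.88], [-0.31, 2.03], [-1.54, 1.56], [0.2, 2.42], [-1.41, 4.55], [0.19, 2.02], [-2.57, 2.57]. Speed limits (rad/s): [2.57, 2.57, 3.14, 3.14, 3.14, 3.14, 3.14].

## Interface

Orientations are given as a unit quaternion [w, x, y, z].
In Python, from bench import bot gives the robot as it stands.
- The arm moves only by the tool arm_command, never from a script. Its argument "series" is a list that holds one entry, the list of rows, each a list of 4 numbers: the shift along the tool's x, y, z in m, then the turn about the tool's z in rad. In form: [[[dx, dy, dz, spin], ...]]. A call has 1 to 20 rows; each row is the pose to reach, as a shift and turn from the pose commanded when the call began, along the tool's axes at that moment; what a row does not reach only later rows make up. A row lasts 1/12 s, in which the tool goes at most 41.7 mm and 7.16 degrees, less where a joint would pass 70% of its speed; a pose out of reach is approached as far as the arm can. A call with a gripper value outside its range is refused whole. "hand" is the opening, from 0 (shut) to 1 (fully open), set as the call begins (left out, the last holds). The fingers move at their own pace and stop on an object; "force" is the grip in N (left out, the last holds). Time passes only in rows, so rows that repeat a pose let the fingers close. It gives the time, the measured TCP pose, the force, the opening and the grip force at its end, in the units of the state.
- bot.sense(): the state, without advancing time (a new reading comes with each control period).
- bot.snapshot(name): name is "side" or "top" or "wrist"; returns a dict with "img" (420x560x3 uint8, red, green, blue), "intrinsics" (3x3 intrinsics, pixels), "R" (3x3) and "t" (3): a world point X has camera coordinates R X + t; the wrist camera has in their place "T_tool_cam" (4x4, takes a point from camera to tool coordinates, whose origin is the TCP and whose axes are the flange's). Camera axes: x right, y down, z forward; pixel columns grow to the right and rows downward; lengths in m; the calibration is good to about 2 mm. A picture is of the moment at which its call begins: read the wrist's pose just before it. There is no depth.
- bot.finish_job(): hands the job in; it is judged then, once.
Trained networks look in a picture, given as the dict that the camera call returned (one of the last four; its "shot" number tells which), for a name from the list of things; names that differ only in an ending like _2 or _b are one class to them, and where a whole thing is asked for, a point or a joint stands for the part that bears it (a point fixed in the world has none). Each returns a list of dicts, best first, with "confidence" (0 to 1); they miss things now and then, are a little off and sometimes report something else, mostly with a low value. They report only what shows in the picture. A call takes as long as a camera call. They do not tell look-alikes from the thing itself.
- bot.spot_in(picture, target): "at" ([row, column] as shares, 0 to 1, of the picture: columns of its width, rows of its height, amid what is visible of it).
- bot.cut_out(picture, target): "pixels" (420x560 bool, what is visible of it) and "at" ([row, column] as shares, 0 to 1, of the picture: columns of its width, rows of its height, amid what is visible of it).
The state is a dict: "time_s": time; "q": joint angles; "qvel": joint speeds; "joint_torque": joint torques, N m; "position": TCP position; "tcp_rot": TCP orientation; "wrist_force": force on the tool from outside, world axes, zero at the start; "moment": the same for the moment, N m; "grip_width": finger opening in m; "grasp_force": force on a finger pad.
Only numpy, scipy, OpenCV 4.12 (cv2) and the standard library are available. Lean on these libraries where they do the work, as an engineer would, in place of code of your own. Each camera call takes 0.05 s, during which the arm holds its last target. There are 200 camera calls.

## Task

Take the brass-headed depth rod out of its wooden holder and lower it gently, without dropping it, into the bore of the blue die block until it touches bottom, and read how many millimetres deep the bore is. Leave the rod standing on the bottom of the bore and slide the red depth stop beside the block to that same reading on its millimetre scale. Leave the tin, the mallet and the tray where they are.

Things in the scene. Friction and masses are not known exactly. Their poses are not given: they have to be found in the camera images.
- fixture: Setting fixture, fixed to the bench. Origin on the bench surface; x from the scale towards the die block, y along the scale, z up; yaw within 30 degrees. A grey base plate (x -110 to 25 mm, y -100 to 100 mm, 12 mm thick) carries the scale and the red stop; a blue die block 60 x 60 mm, 85 mm high, stands at x 25 to 85 mm, y -30 to 30 mm, with one vertical blind bore in the middle of its top.
- bore_mouth (a point): Centre of the bore's mouth, in the block's top face, 85 mm above the bench, at fixture (55, 0, 85) mm. The bore is 13 mm in diameter with a 1.5 mm chamfer, vertical, flat-bottomed; its depth differs each time, anywhere from 20 to 70 mm, and cannot be seen. A rod that leans can rub on the wall (some 4 N) before the bottom. Axes as the fixture's.
- scale_zero (a point): Zero line of the scale, at fixture (-30, -40, 13) mm. The white scale runs from here along the fixture's +y to 80 mm; black ticks every 5 mm, longer ones every 10 mm.
- stop (a joint): Position of the red depth stop on the scale in metres: 0 at the zero line, growing along the fixture's +y, up to 0.080 (80 mm). 1 mm of slide is 1 mm of reading. The stop moves stiffly (2 N of friction, plus light drag) and stays where it is left. Starts at 0 to 14 mm.
- stop_grip (a point): Grip point on the axis of the red stop's square knob, 52 mm above the bench. Knob 16 x 16 mm, sides along the fixture's x and y, 24 to 66 mm above the bench, on a 30 x 24 mm aluminium carriage with a red pointer towards the scale. It moves along the fixture line x = -65 mm, at fixture y = -40 mm + reading; its axis is 90 mm from the block's near face.
- stop_match (a point): A point on the stop's axis, 45 mm above the bench, used only to judge: its frame is the fixture's turned 45 degrees about x, so that the rod tip's z in it is (stop reading - rod depth)/1.414, apart from the rod's side play. Nothing to touch there.
- rod: Depth rod, loose, standing upright in the wooden holder at the start: 11 mm steel stem 110 mm long (rings every 10 mm from the tip, the one at 50 mm red), then a brass head 24 mm in diameter and 30 mm tall. 140 mm in all, about 0.12 kg. Origin at the centre of the tip (its lower end), z along the rod towards the head.
- rod_tip (a point): Lower end of the depth rod, on its axis.
- rod_head (a point): Middle of the brass head, on the axis, 125 mm above the tip: the place to grip from above.
- holder: Wooden holder, 70 x 70 x 45 mm, fixed to the bench, with a 13.5 mm hole 40 mm deep in which the rod stands. Origin at the centre of its underside. It stands to the left or the right of the fixture.
- tin: Green can, 66 mm in diameter, 75 mm tall, loose; leave alone. Origin at the centre of its underside.
- mallet: White-headed mallet lying on the bench beyond the fixture, wooden handle 200 mm along its x, head 80 mm across (along its y) and 44 mm high, centred at x = +110 mm; leave alone. Origin on the bench under the middle of the handle.
- tray: Open black tray of rivets, 90 x 130 x 30 mm, loose; leave alone. Origin at the centre of its underside.
Mind the look-alikes: they are no part of the job. Several things have the shape of the rod; the one meant has the colours described above.

How it is judged:
On the way:
1. the depth rod, held in the fingers, is lowered into the bore (tip more than 15 mm below the mouth) (horizontal distance between rod_tip and bore_mouth below 0.004 m and z of rod_tip in the frame of bore_mouth below -0.015 m and contact force between the fingers and rod above 0.5 N), for 0.1 s.
At the end, for the whole second after the job is handed in: The rod stands released and at rest in the bore (tip within 4 mm of the bore's axis, more than 15 mm below the mouth, so resting on the bottom) and the red stop rests at the bore's depth on its scale, within 3 mm (horizontal distance between rod_tip and bore_mouth below 0.004 m and z of rod_tip in the frame of bore_mouth below -0.015 m and angle between rod's own z axis and vertical below 0.2 rad and linear speed of rod below 0.02 m/s and angular speed of rod below 0.2 rad/s and z of rod_tip in the frame of stop_match between -0.0028 and 0.0028 m and contact force between the fingers and rod below 0.1 N and velocity of joint stop between -0.005 and 0.005 m/s); the robot touches nothing.
It fails at once if the rod is dropped into the bore (moves faster than 0.4 m/s with its tip below the mouth) (horizontal distance between rod_tip and bore_mouth below 0.006 m and z of rod_tip in the frame of bore_mouth below -0.003 m and linear speed of rod above 0.4 m/s).
It fails at once if the tin, mallet or tray is moved more than 20 mm or the tin tipped (distance of any of tin, mallet, tray from where it was at the start of the episode above 0.02 m or angle between tin's own z axis and vertical above 0.3 rad).
It also fails if it takes over 54 s, if anything falls off the work surface, if the arm or the gripper's body presses on something with over 40 N, if the wrist force passes 120 N, or if a joint passes its speed limit or range.

## Working session

There is one attempt and no reset: what is moved stays moved. The work goes in short steps, Python scripts to look and compute and a tool call to move; the robot and the scene stay as the last step left them, time stands still between calls to the robot, and variables do not carry over. Pictures are saved under pics/ and viewed, at most 10 in all, crops included, and the job is handed in when it is done.

Besides the shell and the picture viewer there is one more tool, called after ">>>" as name(argument=value, ...) on one line, values as JSON. arm_command: Moves the arm, as the interface text tells. Its arguments: {"type":"object","properties":{"series":{"type":"array","items":{"type":"array","items":{"type":"array","items":{"type":"number"}}}},"hand":{"type":"number"},"force":{"type":"number"}},"required":["series"]}

```bash
mkdir -p pics
cat > h.py <<'E'
import numpy as np,cv2
from bench import bot
from scipy.spatial.transform import Rotation as Ro
def rot(q): return Ro.from_quat([q[1],q[2],q[3],q[0]]).as_matrix()
def cam(p,s=None):
    K=np.array(p["intrinsics"])
    if "R" in p: return K,np.array(p["R"]),np.array(p["t"])
    T=np.eye(4);T[:3,:3]=rot(s["tcp_rot"]);T[:3,3]=s["position"]
    W=np.linalg.inv(T@np.array(p["T_tool_cam"]));return K,W[:3,:3],W[:3,3]
def ray(c,u,v,z):
    K,R,t=c;d=R.T@np.linalg.inv(K)@[u,v,1];o=-R.T@t
    return o+d*(z-o[2])/d[2]
def proj(c,X):
    K,R,t=c;x=K@(R@np.array(X)+t);return x[:2]/x[2]
def save(p,n): cv2.imwrite(f"pics/{n}.png",p["img"][:,:,::-1])
E
python3 - <<'E'
from h import *
import pickle
s=bot.sense();print(s["time_s"],s["position"],s["tcp_rot"],s["wrist_force"])
P={}
for n in("top","side"):
    p=bot.snapshot(n);save(p,n);P[n]=p
    for t in("rod","holder","stop","fixture","tin"):
        print(n,t,[(np.round(np.array(d["at"])*[420,560]),round(d["confidence"],2)) for d in bot.spot_in(p,t)])
pickle.dump(P,open("P.pkl","wb"))
cv2.imwrite("pics/both.png",cv2.resize(np.vstack([P["top"]["img"],P["side"]["img"]])[:,:,::-1],None,fx=.7,fy=.7))
E
```

```text
0.0 [0.27353668 0.5888472  0.22566004] [-2.34761561e-04  2.15663379e-01  9.76467267e-01 -9.63846639e-04] [-0.1504596  -0.37694222 -0.88834204]
top rod [(array([299., 405.]), 0.67), (array([255., 402.]), 0.59), (array([270., 441.]), 0.59)]
top holder [(array([255., 389.]), 0.61)]
top stop [(array([253., 260.]), 0.46)]
top fixture [(array([234., 258.]), 0.86)]
top tin [(array([233., 124.]), 0.73)]
side rod [(array([298., 183.]), 0.92), (array([333., 210.]), 0.91), (array([290., 228.]), 0.7)]
side holder [(array([323., 232.]), 0.83), (array([311., 348.]), 0.23)]
side stop [(array([228., 245.]), 0.66)]
side fixture [(array([232., 263.]), 0.71)]
side tin [(array([164., 264.]), 0.82)]
```

View pics/top.png

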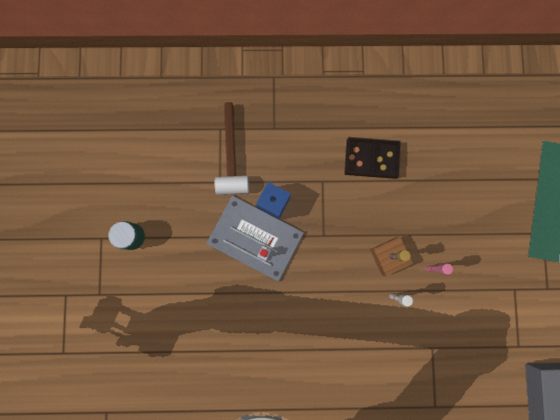

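View pics/side.png

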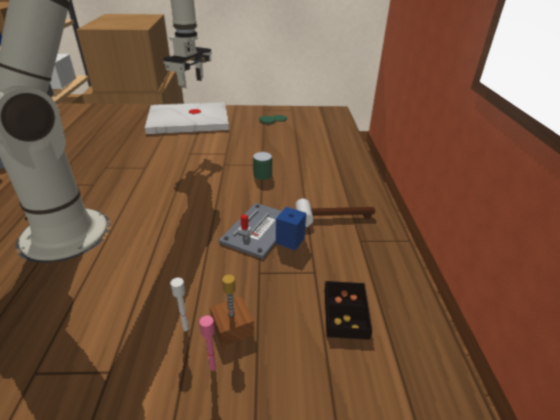

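The side view shows three rods: a silver or white-headed one at (178,288), a pink one at (207,323) and the brass-headed one in the holder at (229,284). In the top view they are at (407,301), (447,269) and (404,256). By the description I choose the brass one in the holder and check it in a crop.

Run:
```python
from h import *
import pickle
P=pickle.load(open("P.pkl","rb"))
c=cam(P["top"]);im=P["top"]["img"]
def blob(lo,hi,box):
    x0,y0,x1,y1=box
    h=cv2.cvtColor(im[y0:y1,x0:x1],cv2.COLOR_RGB2HSV);m=cv2.inRange(h,lo,hi)
    n,l,st,ce=cv2.connectedComponentsWithStats(m);k=1+np.argmax(st[1:,4]);return ce[k]+[x0,y0],st[k]
hb,st=blob((20,150,80),(32,255,255),(380,235,420,275));print("head",hb,st,ray(c,*hb,.143))
kb,st=blob((0,150,120),(5,255,255),(250,235,285,270));print("knob",kb,st,ray(c,*kb,.06))
bb,st=blob((105,100,40),(125,255,255),(250,175,300,225));print("block",bb,st,ray(c,*bb,.08))
print("bore",ray(c,273,199,.085),"cam",-c[1].T@c[2])
for u,v in[(235,197),(302,237),(280,280),(208,240)]:print(ray(c,u,v,.012).round(3))
print("tin",ray(c,122,235,.075),"scene silver",ray(c,407,301,.14),ray(c,447,269,.14),"holder",ray(c,392,256,.045))
a=cv2.resize(im[225:315,200:300],(400,360),interpolation=2);b=cv2.resize(im[225:315,370:470],(400,360),interpolation=2)
s=P["side"]["img"][265:375,160:270];s=cv2.resize(s,(360,360))
cv2.imwrite("pics/crop.png",np.hstack([b,s])[:,:,::-1])
```

```text
Traceback (most recent call last):
ValueError: attempt to get argmax of an empty sequence
```

Run:
```python
from h import *
import pickle
P=pickle.load(open("P.pkl","rb"))
c=cam(P["top"]);im=P["top"]["img"]
def blob(lo,hi,box):
    x0,y0,x1,y1=box
    h=cv2.cvtColor(im[y0:y1,x0:x1],cv2.COLOR_RGB2HSV);m=cv2.inRange(h,lo,hi)
    n,l,st,ce=cv2.connectedComponentsWithStats(m)
    if n<2: return np.array([404,256.]),"none"
    k=1+np.argmax(st[1:,4]);return ce[k]+[x0,y0],st[k]
print(cv2.cvtColor(im[252:260:2,400:408:2],cv2.COLOR_RGB2HSV).tolist())
hb,st=blob((18,150,90),(34,255,255),(390,240,420,275));print("head",hb,st,ray(c,*hb,.143))
kb,st=blob((0,150,90),(8,255,255),(250,235,285,270));print("knob",kb,st,ray(c,*kb,.06))
bb,st=blob((105,100,40),(125,255,255),(250,175,300,225));print("block",bb,st,ray(c,*bb,.08))
print("bore",ray(c,273,199,.085),"cam",-c[1].T@c[2])
for u,v in[(235,197),(302,237),(280,280),(208,240)]:print(ray(c,u,v,.012).round(3))
print("tin",ray(c,122,235,.075),"silver,pink",ray(c,407,301,.14),ray(c,447,269,.14),"holder",ray(c,392,256,.045))
b=cv2.resize(im[225:315,370:470],(400,360),interpolation=2)
s=cv2.resize(P["side"]["img"][265:375,160:270],(360,360))
cv2.imwrite("pics/crop.png",np.hstack([b,s])[:,:,::-1])
```

```text
[[[21, 141, 127], [21, 142, 156], [21, 142, 154], [20, 142, 154]], [[20, 140, 155], [21, 142, 160], [20, 140, 158], [21, 143, 155]], [[20, 142, 153], [21, 141, 159], [20, 143, 157], [21, 140, 157]], [[20, 138, 137], [21, 139, 163], [20, 141, 159], [20, 140, 157]]]
head [404. 256.] none [ 0.47736818 -0.31646081  0.143     ]
knob [263.45945946 252.72972973] [10 15  8  7 37] [ 0.48938389 -0.01147772  0.06      ]
block [272.76379066 199.94059406] [  7   7  33  37 707] [ 0.61056364 -0.03438129  0.08      ]
bore [ 0.61204722 -0.03499917  0.085     ] cam [ 0.46675396 -0.04576644  1.10529321]
[0.628 0.06  0.012]
[ 0.528 -0.104  0.012]
[ 0.424 -0.05   0.012]
[0.523 0.125 0.012]
tin [0.53309435 0.31273213 0.075     ] silver,pink [ 0.38175824 -0.31978673  0.14      ] [ 0.44854323 -0.40910763  0.14      ] holder [ 0.47875467 -0.3154857   0.045     ]
```

View pics/crop.png

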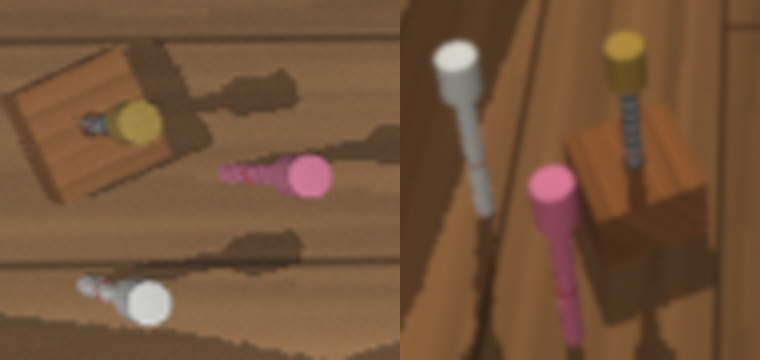

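The crop confirms the brass head with a steel stem, standing in the holder; its disc is at about (404.8,255.5) in the top view. The other two rods are white and pink. Moving above the brass one now.

>>> arm_command(series=[[[-0.28, -0.37, -0.034, 0], [-0.28, -0.37, -0.034, 0], [-0.28, -0.37, -0.034, 0], [-0.28, -0.37, -0.034, 0], [-0.28, -0.37, -0.034, 0], [-0.28, -0.37, -0.034, 0], [-0.567, -0.736, -0.034, 0], [-0.567, -0.736, -0.034, 0], [-0.567, -0.736, -0.034, 0], [-0.567, -0.736, -0.034, 0], [-0.567, -0.736, -0.034, 0], [-0.567, -0.736, -0.034, 0], [-0.567, -0.736, -0.034, 0], [-0.567, -0.736, -0.034, 0], [-0.567, -0.736, -0.034, 0], [-0.567, -0.736, -0.034, 0], [-0.567, -0.736, -0.034, 0], [-0.567, -0.736, -0.034, 0], [-0.567, -0.736, -0.034, 0], [-0.567, -0.736, -0.034, 0]]], hand=0.7, force=15)

```text
time_s: 2.27
position: [0.4567, -0.2247, 0.2589]
tcp_rot: [0.001, 0.216, 0.977, -0.0]
wrist_force: [0.7, 0.5, 0.3]
grip_width: 0.0643
grasp_force: 0.0
```

>>> arm_command(series=[[[0, 0, 0, 0], [0, 0, 0, 0], [0, 0, 0, 0]]])

```text
time_s: 2.52
position: [0.4563, -0.2221, 0.2582]
tcp_rot: [-0.0, 0.216, 0.976, 0.0]
wrist_force: [0.8, 1.3, -1.1]
grip_width: 0.0644
grasp_force: 0.0
```

Run:
```python
from h import *
s=bot.sense();p=bot.snapshot("wrist");save(p,"w1")
print(s["position"],s["tcp_rot"]);c=cam(p,s);print("T",np.array(p["T_tool_cam"]).round(3).tolist(),proj(c,[.478,-.3175,.145]))
print([(np.array(d["at"])*[420,560],d["confidence"]) for d in bot.spot_in(p,"rod")])
```

```text
[ 0.45629307 -0.22207924  0.25819632] [-4.10933978e-04  2.15817805e-01  9.76433505e-01  3.42383144e-04]
T [[0.001, -0.967, -0.253, 0.067], [1.0, 0.001, 0.0, 0.002], [-0.0, -0.253, 0.967, -0.158], [0.0, 0.0, 0.0, 1.0]] [188.0259582  269.09650577]
[(array([165.984, 144.816]), 0.85), (array([236.292, 144.2  ]), 0.43)]
```

View pics/w1.png

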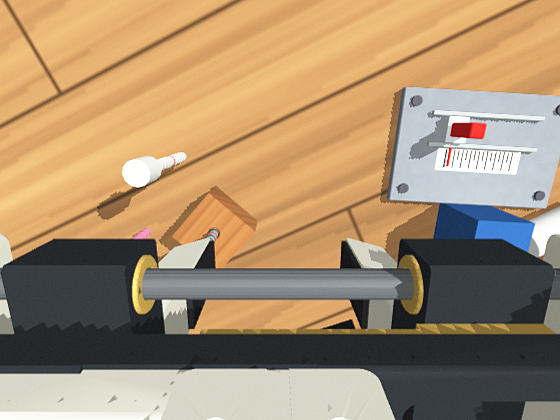

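The wrist view shows the fixture clearly at the right, with the red knob at (468,130) and the scale start at about (447,158). The white rod is at (140,172) and the holder at (213,228). The brass head is hidden behind the left finger. I shift over so the rod sits on the camera side.

>>> arm_command(series=[[[-0.125, -0.077, 0, 0], [-0.125, -0.077, 0, 0], [-0.125, -0.077, 0, 0], [-0.125, -0.077, 0, 0], [-0.125, -0.077, 0, 0], [-0.125, -0.077, 0, 0], [-0.125, -0.077, 0, 0], [-0.125, -0.077, 0, 0], [-0.125, -0.077, 0, 0]]])

```text
time_s: 3.37
position: [0.5374, -0.3434, 0.2589]
tcp_rot: [0.0, 0.215, 0.977, 0.0]
wrist_force: [0.3, -0.3, -0.4]
grip_width: 0.0642
grasp_force: 0.0
```

Run:
```python
from h import *
s=bot.sense();p=bot.snapshot("wrist");save(p,"w2")
print(s["position"],s["tcp_rot"]);c=cam(p,s);print(proj(c,[.478,-.3175,.145]))
for d in bot.cut_out(p,"rod"):
    ys,xs=np.nonzero(d["pixels"]);print(np.array(d["at"])*[420,560],d["confidence"],xs.min(),xs.max(),ys.min(),ys.max())
```

```text
[ 0.53741898 -0.34335031  0.25887578] [1.10077405e-04 2.14723001e-01 9.76674879e-01 4.47820754e-04]
[273.29161615 123.93026087]
[125.202 277.704] 0.92 263 291 111 140
[ 17.01  227.304] 0.73 205 244 0 51
[139.104 167.496] 0.72 147 202 125 153
```

View pics/w2.png

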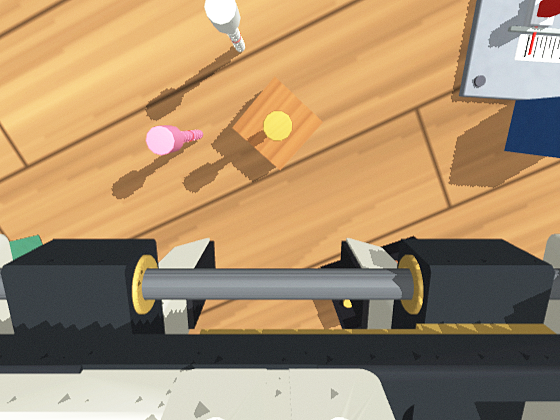

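The brass disc is now at (277,125) above the holder, well clear of the white rod at (225,15) and the pink one at (165,140).

```bash
cat >> h.py <<'E'
def goto(X,s=None):
    s=s or bot.sense();d=rot(s["tcp_rot"]).T@(np.array(X)-s["position"]);return d.round(4)
E
python3 - <<'E'
from h import *
s=bot.sense();im=cv2.imread("pics/w2.png")[:,:,::-1]
p=bot.snapshot("wrist");c=cam(p,s)
h=cv2.cvtColor(p["img"][95:155,245:310].copy(),cv2.COLOR_RGB2HSV)
m=cv2.inRange(h,(22,120,150),(35,255,255));M=cv2.moments(m,True);u,v=M["m10"]/M["m00"]+245,M["m01"]/M["m00"]+95
X=ray(c,u,v,.145);print(u,v,M["m00"],X,"cam",-c[1].T@c[2]);print("pregrasp",goto([X[0],X[1],.19],s),"grasp",goto([X[0],X[1],.113],s))
E
```

```text
278.101644245142 124.89387144992526 669.0 [ 0.48034081 -0.31507036  0.145     ] cam [ 0.47707162 -0.31441965  0.41683493]
pregrasp [0.064  0.0023 0.069 ] grasp [0.0641 0.0022 0.146 ]
```

>>> arm_command(series=[[[0.064, 0.002, 0.0, 0], [0.064, 0.002, 0.0, 0], [0.064, 0.002, 0.0, 0], [0.064, 0.002, 0.03, 0], [0.064, 0.002, 0.06, 0], [0.064, 0.002, 0.09, 0], [0.064, 0.002, 0.12, 0], [0.064, 0.002, 0.135, 0], [0.064, 0.002, 0.147, 0], [0.064, 0.002, 0.147, 0], [0.064, 0.002, 0.147, 0]]])

```text
time_s: 4.43
position: [0.4805, -0.3165, 0.1117]
tcp_rot: [0.0, 0.216, 0.976, -0.0]
wrist_force: [0.2, 0.6, 0.4]
grip_width: 0.0642
grasp_force: 0.0
```

>>> arm_command(series=[[[0, 0, 0, 0], [0, 0, 0, 0], [0, 0, 0, 0], [0, 0, 0, 0], [0, 0, 0, 0], [0, 0, 0, 0], [0, 0, 0, 0], [0, 0, 0, 0]]], hand=0, force=20)

```text
time_s: 5.1
position: [0.4803, -0.3165, 0.1117]
tcp_rot: [0.0, 0.216, 0.976, -0.0]
wrist_force: [-0.2, -0.1, 1.1]
grip_width: 0.0238
grasp_force: 20.0
```

>>> arm_command(series=[[[0, 0, -0.02, 0], [0, 0, -0.04, 0], [0, 0, -0.065, 0], [0, 0, -0.09, 0], [0, 0, -0.125, 0], [0, 0, -0.125, 0], [-0.02, 0.1, -0.125, 0], [-0.05, 0.2, -0.125, 0], [-0.076, 0.311, -0.125, 0], [-0.076, 0.311, -0.125, 0], [-0.076, 0.311, -0.125, 0], [-0.076, 0.311, -0.125, 0], [-0.076, 0.311, -0.125, 0], [-0.076, 0.311, -0.125, 0], [-0.076, 0.311, -0.125, 0], [-0.076, 0.311, -0.125, 0]]])

```text
time_s: 6.43
position: [0.6805, -0.0628, 0.2348]
tcp_rot: [-0.001, 0.213, 0.977, 0.0]
wrist_force: [-0.5, 0.3, -1.1]
grip_width: 0.0237
grasp_force: 20.0
```

Run:
```python
from h import *
s=bot.sense();p=bot.snapshot("wrist");save(p,"w3")
print(s["position"],s["tcp_rot"],s["grip_width"],s["wrist_force"]);c=cam(p,s);print(proj(c,[.612,-.035,.085]))
q=bot.snapshot("side");save(q,"s3")
for d in bot.cut_out(q,"rod"):
    m=d["pixels"];ys,xs=np.nonzero(m);print(np.array(d["at"])*[420,560],d["confidence"],xs.min(),xs.max(),ys.min(),ys.max())
import pickle;pickle.dump((s,p,q),open("w3.pkl","wb"))
```

```text
[ 0.6805029  -0.06283121  0.23475152] [-1.05980828e-03  2.13200822e-01  9.77007757e-01  3.59078959e-04] 0.023675208692502 [-0.53568363  0.26378765 -1.11020832]
[271.82074613 113.43723881]
[294.588 182.   ] 0.81 171 187 278 329
[332.01  209.384] 0.6 200 215 316 369
[194.502 321.384] 0.57 318 323 176 209
```

View pics/w3.png

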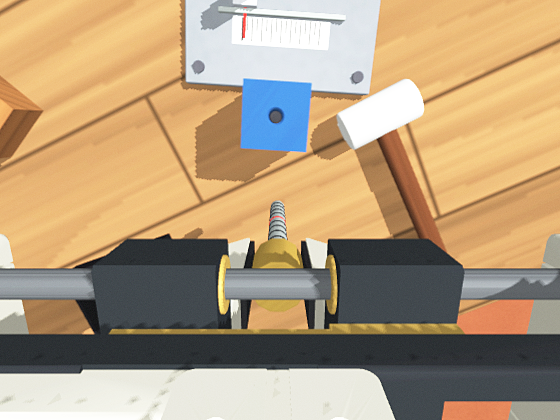

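The wrist view shows the bore mouth at (276,116) in the blue block. The rod in the grip has its tip at about (278,203). The red pointer is at (244,25), near the start of the scale.

Run:
```python
from h import *
import pickle
s,p,q=pickle.load(open("w3.pkl","rb"));c=cam(p,s);im=p["img"]
h=cv2.cvtColor(im,cv2.COLOR_RGB2HSV)
roi=np.zeros(im.shape[:2],np.uint8);roi[104:128,264:290]=1
m=((h[...,2]<110)*roi).astype(np.uint8);M=cv2.moments(m,True);u,v=M["m10"]/M["m00"],M["m01"]/M["m00"]
B=ray(c,u,v,.0845);print("bore px",u,v,M["m00"],"B",B)
b=cv2.inRange(h,(95,120,150),(125,255,255));b[155:]=0
cn=max(cv2.findContours(b,0,2)[0],key=cv2.contourArea)
W=np.array([ray(c,*pt[0],.085)[:2] for pt in cn]);r=cv2.minAreaRect((W*1000).astype(np.float32));print("block top rect mm",r)
# stem centreline px by row
for row in range(200,242,4):
    g=im[row,255:300].astype(int);w=np.nonzero(np.abs(g[:,0]-g[:,2])<28)[0];print(row,w.min()+255,w.max()+255,w.mean()+255) if len(w) else None
R=rot(s["tcp_rot"]);T=np.array(s["position"])
for z in(-.0,.02,.05,.08,.1067):print("vert rod",z,proj(c,T+R@[0,0,z]).round(1))
g=goto([B[0],B[1],s["position"][2]],s);print(g)
```

```text
bore px 275.30534351145036 115.92366412213741 131.0 B [ 0.6152265  -0.03306567  0.0845    ]
block top rect mm ((615.100341796875, -33.242408752441406), (59.50580596923828, 59.309993743896484), 61.83079147338867)
204 272 283 277.5
208 271 283 277.0
212 270 284 277.0
216 271 284 278.8333333333333
220 272 283 277.5
224 270 284 277.0
228 270 285 277.5
232 269 285 277.0
236 269 285 277.0
vert rod -0.0 [274.1 256.7]
vert rod 0.02 [274.4 242.8]
vert rod 0.05 [274.8 226.5]
vert rod 0.08 [275.1 214.1]
vert rod 0.1067 [275.3 205.3]
[ 0.0717 -0.0001  0.0002]
```

Run:
```python
import cv2
a=cv2.imread("pics/w3.png");s=cv2.imread("pics/s3.png")
x=cv2.resize(a[190:270,240:315],(400,426),interpolation=2);y=cv2.resize(s[150:250,270:364],(400,426),interpolation=2)
import numpy as np;cv2.imwrite("pics/c3.png",np.hstack([x,y]))
```

```text
(no output)
```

View pics/c3.png

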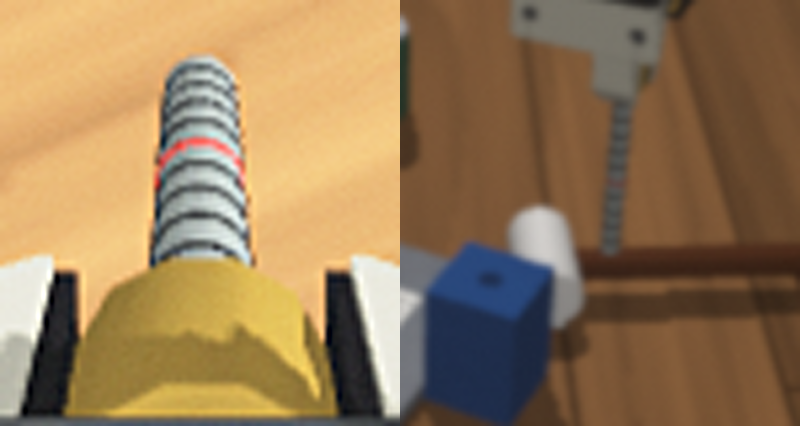

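Run:
```python
from h import *
import pickle
s,p,q=pickle.load(open("w3.pkl","rb"));c=cam(p,s);R=rot(s["tcp_rot"]);T=np.array(s["position"])
h=p["img"][195:243,270:285].astype(int).mean(1).round()
for i,r in enumerate(h.tolist()):print(195+i,r[0],r[1],r[2],end=" | ")
print()
for d in range(0,101,10):print(d,proj(c,T+R@[.0055,0,.1067-d/1000]).round(1),end=";")
print(proj(c,T+R@[.0065,0,.1067]),proj(c,T+R@[.0055,0,.1077]))
cs=cam(q);print("side pred tip/head bottom/60mm",proj(cs,T+R@[0,0,.1067]),proj(cs,T+R@[0,0,.0567]),proj(cs,T+R@[0,0,.0267]))
print("bore side pred",proj(cs,[.6152,-.0331,.085]))
```

```text
195 235.0 186.0 121.0 | 196 234.0 184.0 119.0 | 197 232.0 182.0 118.0 | 198 231.0 180.0 116.0 | 199 231.0 176.0 112.0 | 200 223.0 177.0 124.0 | 201 208.0 182.0 147.0 | 202 167.0 151.0 129.0 | 203 162.0 154.0 137.0 | 204 175.0 174.0 161.0 | 205 145.0 145.0 135.0 | 206 138.0 137.0 130.0 | 207 162.0 164.0 157.0 | 208 148.0 151.0 146.0 | 209 124.0 127.0 123.0 | 210 143.0 148.0 144.0 | 211 162.0 169.0 165.0 | 212 125.0 130.0 128.0 | 213 128.0 133.0 131.0 | 214 151.0 163.0 162.0 | 215 151.0 162.0 160.0 | 216 188.0 127.0 124.0 | 217 202.0 140.0 137.0 | 218 196.0 167.0 164.0 | 219 194.0 177.0 173.0 | 220 144.0 131.0 129.0 | 221 138.0 140.0 138.0 | 222 153.0 162.0 160.0 | 223 166.0 175.0 172.0 | 224 151.0 159.0 157.0 | 225 119.0 127.0 126.0 | 226 141.0 149.0 147.0 | 227 159.0 169.0 166.0 | 228 168.0 178.0 175.0 | 229 162.0 171.0 169.0 | 230 118.0 125.0 123.0 | 231 137.0 145.0 143.0 | 232 156.0 164.0 161.0 | 233 168.0 177.0 174.0 | 234 181.0 191.0 187.0 | 235 142.0 149.0 147.0 | 236 116.0 122.0 122.0 | 237 135.0 146.0 152.0 | 238 167.0 154.0 118.0 | 239 190.0 158.0 74.0 | 240 193.0 158.0 70.0 | 241 193.0 159.0 73.0 | 242 194.0 160.0 74.0 | 
0 [275.3 198.8];10 [275.2 201.7];20 [275.1 204.8];30 [275.  208.1];40 [274.9 211.7];50 [274.8 215.7];60 [274.7 220. ];70 [274.6 224.7];80 [274.5 229.8];90 [274.3 235.6];100 [274.2 241.9];[275.27904267 197.58083114] [275.2874113  198.49665508]
side pred tip/head bottom/60mm [318.66315799 208.03672349] [320.32544225 190.99001634] [321.37439219 180.23304601]
bore side pred [291.10893205 215.01000191]
```

>>> arm_command(series=[[[0.03, -0.001, 0, 0], [0.06, -0.0017, 0, 0], [0.072, -0.0017, 0, 0], [0.072, -0.0017, 0, 0], [0.072, -0.0017, 0.015, 0], [0.072, -0.0017, 0.034, 0], [0.072, -0.0017, 0.037, 0], [0.072, -0.0017, 0.037, 0], [0.072, -0.0017, 0.037, 0], [0.072, -0.0017, 0.037, 0]]])

```text
time_s: 7.42
position: [0.615, -0.0383, 0.2006]
tcp_rot: [0.001, 0.216, 0.976, 0.0]
wrist_force: [0.4, 0.5, -1.2]
grip_width: 0.0239
grasp_force: 20.0
```

Run:
```python
from h import *
s=bot.sense();p=bot.snapshot("wrist");c=cam(p,s);q=bot.snapshot("side")
print(s["position"],s["tcp_rot"],s["wrist_force"])
B=[.6152265,-.03306567,.085];R=rot(s["tcp_rot"]);T=np.array(s["position"])
print("bore in wrist",proj(c,B),"tip pred",proj(c,T+R@[0,0,.1067]),"offset",goto(B,s))
a=cv2.resize(p["img"][170:250,240:315],(400,426),interpolation=2);y=cv2.resize(q["img"][170:250,255:330],(400,426),interpolation=2)
cv2.imwrite("pics/c4.png",np.hstack([a,y])[:,:,::-1])
```

```text
[ 0.61504843 -0.03832502  0.20056507] [8.88984307e-04 2.16160643e-01 9.76357405e-01 7.06807212e-05] [ 0.35902893  0.46369405 -1.20629911]
bore in wrist [280.99231089 200.14666454] tip pred [275.28044547 205.30536693] offset [0.0023 0.0048 0.1156]
```

View pics/c4.png

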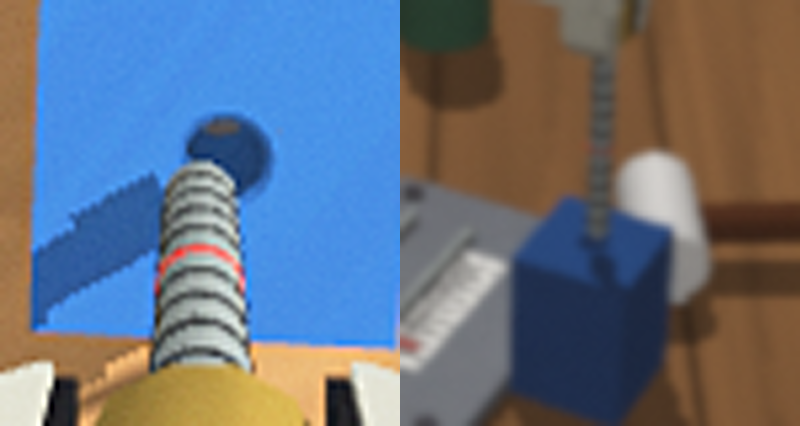

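The rod's tip is short of the bore: tip centre at about (277,206), bore at about (283,199). The w3 picture was taken while the arm was still settling. Correcting now.

>>> arm_command(series=[[[0.0038, 0.0047, 0, 0], [0.0038, 0.0047, 0, 0], [0.0038, 0.0047, 0, 0], [0.0038, 0.0047, 0, 0], [0.0038, 0.0047, 0, 0], [0.0038, 0.0047, 0, 0]]])

```text
time_s: 8.02
position: [0.6127, -0.0318, 0.1995]
tcp_rot: [0.0, 0.216, 0.976, -0.0]
wrist_force: [-0.6, 0.3, -1.2]
grip_width: 0.0236
grasp_force: 20.0
```

Run:
```python
from h import *
s=bot.sense();p=bot.snapshot("wrist");c=cam(p,s);q=bot.snapshot("side")
print(s["position"],s["tcp_rot"],s["wrist_force"])
K=c[0];print(K[0,0])
a=cv2.resize(p["img"][185:225,258:298],(400,400),interpolation=2);y=cv2.resize(q["img"][190:240,270:320],(400,400),interpolation=2)
cv2.imwrite("pics/c5.png",np.hstack([a,y])[:,:,::-1])
```

```text
[ 0.61267447 -0.03178615  0.1995204 ] [ 3.35320956e-05  2.15707161e-01  9.76458099e-01 -2.97055605e-05] [-0.57549141  0.32146595 -1.23426076]
332.04318949157755
```

View pics/c5.png

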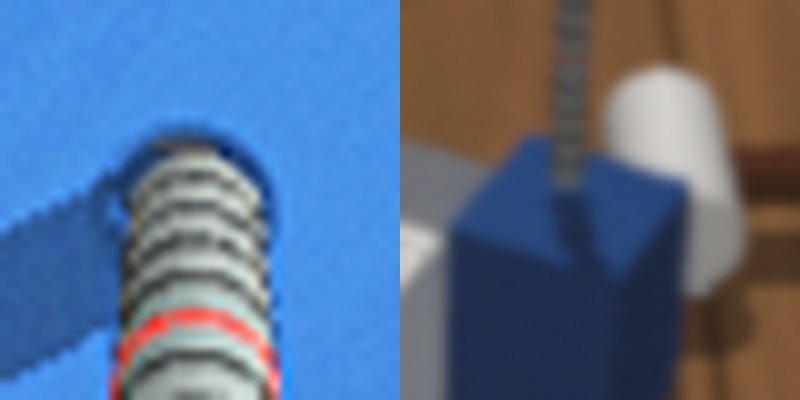

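The tip is now over the mouth, at about (277.5,205.7) against a bore centre near (277.7,204.9) on a lower plane. That puts it about 1 mm too far along +x. I make a small correction and start the descent.

>>> arm_command(series=[[[-0.001, 0.0002, 0, 0], [-0.001, 0.0002, 0.002, 0], [-0.001, 0.0002, 0.004, 0], [-0.001, 0.0002, 0.006, 0], [-0.001, 0.0002, 0.008, 0], [-0.001, 0.0002, 0.01, 0], [-0.001, 0.0002, 0.012, 0], [-0.001, 0.0002, 0.014, 0], [-0.001, 0.0002, 0.016, 0], [-0.001, 0.0002, 0.016, 0], [-0.001, 0.0002, 0.016, 0]]], force=14)

```text
time_s: 9.03
position: [0.6135, -0.0321, 0.1833]
tcp_rot: [-0.0, 0.216, 0.976, -0.0]
wrist_force: [-0.4, -0.3, -2.8]
grip_width: 0.0238
grasp_force: 14.0
```

>>> arm_command(series=[[[0, 0, 0.002, 0], [0, 0, 0.004, 0], [0, 0, 0.006, 0], [0, 0, 0.008, 0], [0, 0, 0.01, 0], [0, 0, 0.01, 0], [0, 0, 0.01, 0]]])

```text
time_s: 9.62
position: [0.6135, -0.032, 0.1731]
tcp_rot: [-0.0, 0.216, 0.976, -0.0]
wrist_force: [-0.3, -0.9, -2.8]
grip_width: 0.0238
grasp_force: 14.0
```

Run:
```python
from h import *
s=bot.sense();print(s["position"],s["wrist_force"],s["moment"])
```

```text
[ 0.61346042 -0.03200021  0.17312356] [-0.34142525 -0.90065343 -2.80018098] [-0.38491867 -0.05866126  0.02514369]
```

>>> arm_command(series=[[[0, 0, 0.0015, 0], [0, 0, 0.003, 0], [0, 0, 0.0045, 0], [0, 0, 0.006, 0], [0, 0, 0.006, 0]]], force=10)

```text
time_s: 10.03
position: [0.6135, -0.0319, 0.1671]
tcp_rot: [-0.0, 0.216, 0.976, -0.0]
wrist_force: [-0.4, -1.8, -2.0]
grip_width: 0.024
grasp_force: 10.0
```

>>> arm_command(series=[[[0, -0.0004, 0.0015, 0], [0, -0.0004, 0.003, 0], [0, -0.0004, 0.0045, 0], [0, -0.0004, 0.006, 0], [0, -0.0004, 0.006, 0]]])

```text
time_s: 10.45
position: [0.6133, -0.0322, 0.1611]
tcp_rot: [-0.0, 0.216, 0.976, 0.0]
wrist_force: [0.4, -0.9, -1.8]
grip_width: 0.0239
grasp_force: 10.0
```

Depth is about 30 mm and the rod still moves freely. Continuing.

>>> arm_command(series=[[[0, -0.0002, 0.0015, 0], [0, -0.0002, 0.003, 0], [0, -0.0002, 0.0045, 0], [0, -0.0002, 0.006, 0], [0, -0.0002, 0.006, 0]]])

```text
time_s: 10.87
position: [0.6133, -0.0324, 0.1551]
tcp_rot: [-0.0, 0.216, 0.976, 0.0]
wrist_force: [0.6, -0.5, -2.0]
grip_width: 0.0234
grasp_force: 10.0
```

>>> arm_command(series=[[[0, 0, 0.0015, 0], [0, 0, 0.003, 0], [0, 0, 0.0045, 0], [0, 0, 0.006, 0], [0, 0, 0.006, 0]]])

```text
time_s: 11.28
position: [0.6133, -0.0324, 0.1491]
tcp_rot: [-0.0, 0.216, 0.976, -0.0]
wrist_force: [1.2, -0.8, -2.1]
grip_width: 0.0238
grasp_force: 10.0
```

>>> arm_command(series=[[[-0.0003, -0.0001, 0.0015, 0], [-0.0003, -0.0001, 0.003, 0], [-0.0003, -0.0001, 0.0045, 0], [-0.0003, -0.0001, 0.006, 0], [-0.0003, -0.0001, 0.006, 0]]])

```text
time_s: 11.7
position: [0.6158, -0.033, 0.146]
tcp_rot: [0.002, 0.216, 0.976, 0.0]
wrist_force: [-1.1, -0.3, 9.9]
grip_width: 0.0238
grasp_force: 10.0
```

Contact at about 45–46 mm, with 12 N, well above the 4 N rub. I back off and probe again slowly for the exact touch height.

>>> arm_command(series=[[[-0.0002, 0, -0.002, 0], [-0.0002, 0, -0.004, 0], [-0.0002, 0, -0.0055, 0], [-0.0002, 0, -0.0055, 0], [-0.0002, 0, -0.0055, 0], [-0.0002, 0, -0.0055, 0]]])

```text
time_s: 12.2
position: [0.6137, -0.0328, 0.1487]
tcp_rot: [-0.0, 0.216, 0.976, -0.0]
wrist_force: [0.9, -0.5, -0.5]
grip_width: 0.0234
grasp_force: 10.0
```

>>> arm_command(series=[[[0, 0, 0.0007, 0], [0, 0, 0.0014, 0], [0, 0, 0.002, 0], [0, 0, 0.002, 0]]])

```text
time_s: 12.53
position: [0.6137, -0.0328, 0.1467]
tcp_rot: [-0.0, 0.216, 0.976, -0.0]
wrist_force: [-0.2, -0.9, -1.7]
grip_width: 0.0238
grasp_force: 10.0
```

>>> arm_command(series=[[[0, 0, 0.0005, 0], [0, 0, 0.001, 0], [0, 0, 0.001, 0]]])

```text
time_s: 12.78
position: [0.614, -0.0328, 0.1462]
tcp_rot: [0.0, 0.216, 0.976, 0.0]
wrist_force: [-0.4, -1.0, 1.0]
grip_width: 0.0237
grasp_force: 10.0
```

>>> arm_command(series=[[[0, 0, 0.0005, 0], [0, 0, 0.001, 0], [0, 0, 0.001, 0]]])

```text
time_s: 13.03
position: [0.6146, -0.0329, 0.1461]
tcp_rot: [0.001, 0.216, 0.976, 0.0]
wrist_force: [0.1, -1.8, 4.9]
grip_width: 0.0241
grasp_force: 10.0
```

Touch repeats at TCP z ≈ 0.1463, giving a depth of about 45.4 mm. I take a wrist picture to check by ring rows, unload slightly, then release and rise.

Run:
```python
from h import *
s=bot.sense();p=bot.snapshot("wrist");save(p,"w6");c=cam(p,s);R=rot(s["tcp_rot"]);T=np.array(s["position"])
h=p["img"][200:243,272:283].astype(int).mean(1).round().astype(int)
for i,r in enumerate(h.tolist()):print(200+i,*r,end="|")
print()
for d in range(40,101,10):print(d,proj(c,T+R@[.0055,0,.1067-d/1000]).round(1)[1],end="; ")
```

```text
200 71 144 228|201 71 143 228|202 71 144 229|203 71 143 229|204 71 143 228|205 71 144 228|206 70 143 228|207 70 143 228|208 71 143 228|209 73 145 229|210 73 147 232|211 63 131 215|212 48 101 173|213 104 128 154|214 139 164 167|215 198 132 126|216 224 126 119|217 197 153 149|218 176 179 175|219 136 147 144|220 102 109 109|221 133 141 138|222 164 173 170|223 176 185 181|224 124 131 128|225 100 106 105|226 138 145 142|227 167 176 172|228 176 186 182|229 135 142 140|230 91 96 95|231 132 139 137|232 167 176 173|233 173 182 178|234 173 182 178|235 109 115 114|236 90 96 96|237 143 154 157|238 174 170 141|239 179 150 79|240 178 144 60|241 178 147 66|242 179 147 67|
40 211.7; 50 215.7; 60 220.0; 70 224.7; 80 229.9; 90 235.6; 100 241.9;
```

>>> arm_command(series=[[[0, 0, -0.001, 0], [0, 0, -0.001, 0], [0, 0, -0.001, 0]]])

```text
time_s: 13.33
position: [0.614, -0.0327, 0.1461]
tcp_rot: [0.0, 0.216, 0.976, 0.0]
wrist_force: [0.3, -1.1, 2.8]
grip_width: 0.0238
grasp_force: 10.0
```

>>> arm_command(series=[[[0, 0, 0, 0], [0, 0, 0, 0], [0, 0, 0, 0], [0, 0, 0, 0], [0, 0, 0, 0], [0, 0, 0, 0]]], hand=0.5)

```text
time_s: 13.83
position: [0.6137, -0.0327, 0.1458]
tcp_rot: [-0.0, 0.216, 0.976, 0.0]
wrist_force: [0.1, -0.2, -0.6]
grip_width: 0.0455
grasp_force: 0.0
```

>>> arm_command(series=[[[0, 0, -0.015, 0], [0, 0, -0.035, 0], [0, 0, -0.06, 0], [0, 0, -0.09, 0.03], [0, 0, -0.12, 0.057], [0, 0, -0.12, 0.057], [0, 0, -0.12, 0.057], [0, 0, -0.12, 0.057], [0, 0, -0.12, 0.057], [0, 0, -0.12, 0.057]]])

```text
time_s: 14.67
position: [0.6128, -0.0327, 0.2643]
tcp_rot: [-0.001, 0.243, 0.97, -0.0]
wrist_force: [-0.4, -0.2, -0.2]
grip_width: 0.0458
grasp_force: 0.0
```

Run:
```python
from h import *
import pickle
s=bot.sense();p=bot.snapshot("wrist");save(p,"w7");c=cam(p,s);print(s["position"],s["tcp_rot"])
pickle.dump((s,p),open("w7.pkl","wb"))
big=cv2.resize(p["img"][0:240,150:470],(800,600),interpolation=2)
cv2.imwrite("pics/c7.png",big[:,:,::-1])
```

```text
[ 0.6128426  -0.03270006  0.26432654] [-1.42051372e-03  2.43332342e-01  9.69941868e-01 -3.54268060e-04]
```

View pics/c7.png

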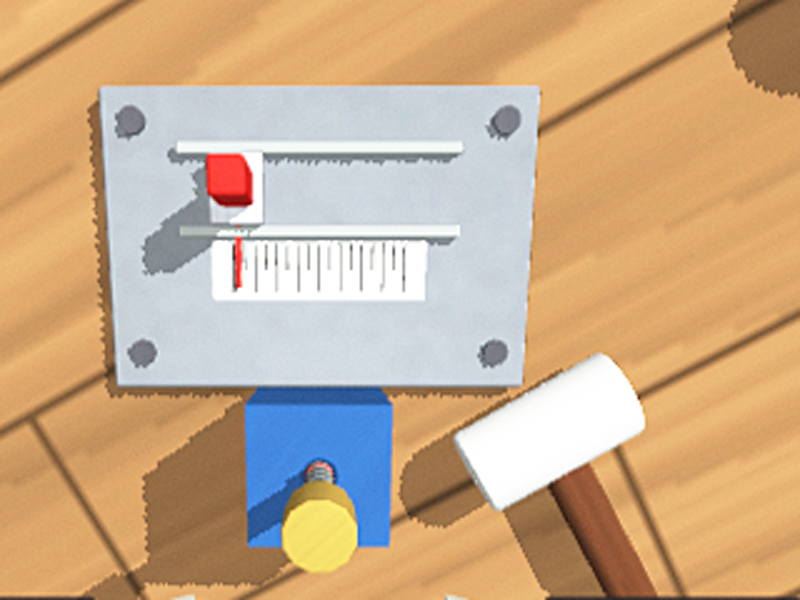

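The picture shows the rod standing in the bore, with its red 50 mm ring just at the mouth, as expected for about 45 mm. The pointer is at crop x≈238, close to the zero tick (about 234); the 80 mm tick is at about 404.

```bash
cat > sc.py <<'E'
from h import *
def read(p,s):
    c=cam(p,s);im=p["img"];h=cv2.cvtColor(im,cv2.COLOR_RGB2HSV)
    R=rot(s["tcp_rot"]);T=np.array(s["position"])
    # rectify the plane z=.013 around the scale: 4 px/mm in fixture axes
    th=np.radians(-28.2);ux=np.array([np.cos(th),np.sin(th),0]);uy=np.array([-np.sin(th),np.cos(th),0])
    O=np.array([.6137,-.0328,.013])-.055*ux
    src=[];dst=[]
    for x in(-60,0):
        for y in(-60,60):
            src.append(proj(c,O+(x*ux+y*uy)/1000));dst.append([(y+60)*5,(x+60)*5])
    H=cv2.getPerspectiveTransform(np.float32(src),np.float32(dst))
    return cv2.warpPerspective(im,H,(600,300),flags=cv2.INTER_CUBIC)
E
python3 - <<'E'
from sc import *
import pickle
s,p=pickle.load(open("w7.pkl","rb"));w=read(p,s);cv2.imwrite("pics/rect.png",w[:,:,::-1])
g=w.astype(int);white=(g.min(2)>215)
m=cv2.morphologyEx(white.astype(np.uint8),cv2.MORPH_CLOSE,np.ones((15,15)))
n,l,st,_=cv2.connectedComponentsWithStats(m);k=1+np.argmax(st[1:,4]);print(st[k])
cn=max(cv2.findContours((l==k).astype(np.uint8),0,2)[0],key=cv2.contourArea);print(cv2.minAreaRect(cn))
red=(g[...,0]>170)&(g[...,1]<110)&(g[...,2]<110)
x,y,ww,hh=st[k][:4]
r=red.copy();r[:y]=0;r[y+hh:]=0;ys,xs=np.nonzero(r);print("red",xs.mean()/5-60,xs.min()/5-60,xs.max()/5-60,ys.min(),ys.max())
for f in(.25,.4,.55,.7):
    y0=int(y+f*hh);pr=g[y0-6:y0+6,x:x+ww,1].mean(0)
    print(f,[round((x+i)/5-60,1) for i in range(2,ww-2) if pr[i]<225 and pr[i]==pr[max(0,i-6):i+7].min()])
E
```

```text
[   47     0   553   229 87890]
((322.99993896484375, 113.99998474121094), (551.9998779296875, 227.99996948242188), 0.0)
red -37.23718228031954 -45.4 -30.2 0 195
0.25 [np.float64(-44.8), np.float64(-41.8), np.float64(-37.4), np.float64(-33.2), np.float64(-29.0)]
0.4 [np.float64(-44.0), np.float64(-41.4), np.float64(-37.0), np.float64(-30.4), np.float64(-26.2), np.float64(-22.4), np.float64(-19.4), np.float64(-16.6), np.float64(-16.4), np.float64(-10.8), np.float64(-8.8), np.float64(-4.4), np.float64(-1.4), np.float64(4.0), np.float64(6.6), np.float64(10.2), np.float64(15.4), np.float64(18.2), np.float64(18.4), np.float64(22.0), np.float64(26.4), np.float64(26.6), np.float64(31.0), np.float64(35.8), np.float64(39.4), np.float64(43.0), np.float64(47.2), np.float64(53.4), np.float64(57.0)]
0.55 [np.float64(-39.0), np.float64(-37.2), np.float64(-28.8), np.float64(-24.2), np.float64(-19.4), np.float64(-14.6), np.float64(-8.8), np.float64(-4.2), np.float64(0.6), np.float64(5.4), np.float64(11.2), np.float64(15.8), np.float64(20.6), np.float64(25.4), np.float64(31.2), np.float64(35.8), np.float64(40.6), np.float64(52.6), np.float64(55.8), np.float64(56.0), np.float64(58.2)]
0.7 [np.float64(-37.6), np.float64(-29.0), np.float64(-19.4), np.float64(-8.8), np.float64(0.6), np.float64(11.2), np.float64(20.6), np.float64(31.2), np.float64(40.8), np.float64(53.0), np.float64(58.4)]
```

The long ticks give the zero line at −39.2 and the pointer at −37.5 (rectified mm), so the stop reads about 1.6 mm now. It must go about +43.9 mm to 45.5. Moving above the knob.

>>> arm_command(series=[[[0.04, -0.013, 0, 0], [0.08, -0.026, 0, 0], [0.119, -0.0388, 0, 0], [0.119, -0.0388, 0, 0], [0.119, -0.0388, 0.04, 0], [0.119, -0.0388, 0.08, 0], [0.119, -0.0388, 0.12, 0], [0.119, -0.0388, 0.14, 0], [0.119, -0.0388, 0.14, 0], [0.119, -0.0388, 0.14, 0], [0.119, -0.0388, 0.14, 0], [0.119, -0.0388, 0.14, 0], [0.119, -0.0388, 0.14, 0]]])

```text
time_s: 15.8
position: [0.4922, -0.0107, 0.1277]
tcp_rot: [0.002, 0.243, 0.97, 0.001]
wrist_force: [-0.5, -0.3, 1.2]
grip_width: 0.0458
grasp_force: 0.0
```

Run:
```python
from h import *
s=bot.sense();print(s["position"],s["tcp_rot"],goto([.4894,-.0106,.036],s))
```

```text
[ 0.49217326 -0.01073422  0.1277443 ] [1.65879947e-03 2.43432233e-01 9.69916325e-01 5.65265459e-04] [ 0.0028 -0.0014  0.0917]
```

>>> arm_command(series=[[[0.001, -0.001, 0.02, 0], [0.001, -0.001, 0.04, 0], [0.001, -0.001, 0.06, 0], [0.001, -0.001, 0.08, 0], [0.001, -0.001, 0.09, 0], [0.001, -0.001, 0.09, 0], [0.001, -0.001, 0.09, 0], [0.001, -0.001, 0.09, 0]]])

```text
time_s: 16.47
position: [0.4904, -0.0112, 0.0372]
tcp_rot: [0.001, 0.243, 0.97, 0.0]
wrist_force: [0.2, 1.2, -0.0]
grip_width: 0.046
grasp_force: 0.0
```

>>> arm_command(series=[[[0, 0, 0, 0], [0, 0, 0, 0], [0, 0, 0, 0], [0, 0, 0, 0], [0, 0, 0, 0], [0, 0, 0, 0]]], hand=0, force=15)

```text
time_s: 16.97
position: [0.4895, -0.0109, 0.0363]
tcp_rot: [0.0, 0.243, 0.97, 0.0]
wrist_force: [-0.2, 1.6, 2.8]
grip_width: 0.016
grasp_force: 15.0
```

>>> arm_command(series=[[[0, 0.006, 0, 0], [0, 0.012, 0, 0], [0, 0.018, 0, 0], [0, 0.024, 0, 0], [0, 0.03, 0, 0], [0, 0.036, 0, 0], [0, 0.041, 0, 0], [0, 0.0439, 0, 0], [0, 0.0439, 0, 0], [0, 0.0439, 0, 0], [0, 0.0439, 0, 0], [0, 0.0439, 0, 0], [0, 0.0439, 0, 0]]])

```text
time_s: 18.05
position: [0.5105, 0.028, 0.0363]
tcp_rot: [0.0, 0.243, 0.97, 0.0]
wrist_force: [0.2, 2.3, 5.6]
grip_width: 0.0159
grasp_force: 15.0
```

Run:
```python
from h import *
s=bot.sense();d=np.array(s["position"][:2])-[.4895,-.0109];print(s["position"],s["wrist_force"],d@[.4726,.8813],d@[.8813,-.4726])
```

```text
[0.51046332 0.02800008 0.03626958] [0.16013158 2.30260924 5.60205777] 0.04418990644798075 9.079369316973756e-05
```

Moved 44.2 mm, cleanly along the scale. Now I release, rise, and go back above the rod to read the scale again from the same view.

>>> arm_command(series=[[[0, 0, 0, 0], [0, 0, 0, 0], [0, 0, 0, 0], [0, 0, 0, 0], [0, 0, 0, 0], [0, 0, 0, 0]]], hand=0.5)

```text
time_s: 18.55
position: [0.5098, 0.0273, 0.0358]
tcp_rot: [-0.0, 0.244, 0.97, -0.0]
wrist_force: [0.7, -0.4, 0.2]
grip_width: 0.0454
grasp_force: 0.0
```

>>> arm_command(series=[[[0, 0, -0.03, 0], [0, 0, -0.06, 0], [0, 0, -0.1, 0], [0, 0, -0.14, 0], [0, 0, -0.18, 0], [0, 0, -0.228, 0], [0, 0, -0.228, 0], [0, 0, -0.228, 0], [-0.04, -0.005, -0.228, 0], [-0.08, -0.005, -0.228, 0], [-0.119, -0.005, -0.228, 0], [-0.119, -0.005, -0.228, 0], [-0.119, -0.005, -0.228, 0], [-0.119, -0.005, -0.228, 0], [-0.119, -0.005, -0.228, 0], [-0.119, -0.005, -0.228, 0], [-0.119, -0.005, -0.228, 0]]])

```text
time_s: 19.97
position: [0.6119, -0.0322, 0.2642]
tcp_rot: [0.0, 0.243, 0.97, 0.0]
wrist_force: [0.6, -0.2, -0.1]
grip_width: 0.0459
grasp_force: 0.0
```

Run:
```python
from sc import *
s=bot.sense();p=bot.snapshot("wrist");print(s["position"],s["tcp_rot"],s["wrist_force"]);w=read(p,s);g=w.astype(int)
red=(g[...,0]>150)&(g[...,1]<110)&(g[...,2]<110)
for r in range(100,300,15):
    b=g[r-5:r+5];pr=b[...,1].mean(0);x=np.nonzero(red[r-5:r+5].mean(0)>.5)[0]
    t=[round(i/5-60,1) for i in range(40,560) if pr[i]<215 and pr[i]==pr[max(0,i-8):i+9].min()]
    print(r/5-60,"red",(x.mean()/5-60).round(2) if len(x) else None,len(x),[float(a) for a in t])
q=bot.snapshot("top")
for d in bot.spot_in(q,"rod")+bot.spot_in(q,"stop"):print(np.array(d["at"])*[420,560],d["confidence"])
```

```text
[ 0.61185052 -0.03218912  0.26423451] [1.07106661e-05 2.42838568e-01 9.70066676e-01 2.72733172e-04] [ 0.58862667 -0.15021969 -0.09765106]
-40.0 red 6.1 8 [-50.6, -38.8, -34.2, -29.2, -23.8, -19.0, -14.2, -9.6, -3.8, 6.2, 25.6, 31.2, 36.2, 40.8]
-37.0 red 6.3 6 [-51.0, -39.0, -34.2, -29.4, -23.8, -19.0, -14.4, -9.6, -3.8, 1.0, 6.2, 10.4, 16.2, 21.0, 25.6, 30.4, 36.2, 40.8, 51.8]
-34.0 red 6.1 8 [-51.2, -39.0, -34.4, -29.4, -24.0, -19.0, -14.4, -9.6, -3.8, 1.0, 6.2, 10.4, 16.2, 21.0, 25.6, 30.4, 36.2, 41.0, 51.8]
-31.0 red 6.2 7 [-51.2, -39.2, -34.4, -29.4, -24.0, -19.2, -14.4, -9.6, -3.8, 1.0, 6.2, 10.4, 16.2, 21.0, 25.8, 30.4, 36.4, 41.0]
-28.0 red 6.2 7 [-51.2, -39.2, -28.8, -19.2, -9.6, 1.0, 6.2, 10.4, 21.0, 30.6, 41.2]
-25.0 red 6.3 8 [-51.4, -39.2, -28.6, -19.2, -9.6, 1.0, 6.2, 10.4, 10.6, 21.0, 30.6, 41.2]
-22.0 red 6.3 8 [-51.4, -39.4, -28.6, -19.2, -9.6, 1.0, 6.2, 10.6, 21.2, 30.6, 41.2]
-19.0 red None 0 [-51.8, -51.6, -39.4, -19.2, 1.0, 30.6]
-16.0 red None 0 [-51.8]
-13.0 red None 0 [-47.8, -45.6, -45.4, -45.2, -43.4, -43.2, -43.0, -40.6, -40.4, -38.6, -35.6, -31.2, -31.0, -24.4, -20.6, -20.4, -18.0, -17.8, -17.6, -11.0, -10.8, -6.8, -6.6, -4.0, -3.8, 2.0, 2.2, 5.6, 5.8, 8.6, 10.4, 10.6, 10.8, 14.2, 14.4, 14.6, 20.6, 20.8, 23.8, 24.0, 27.2, 31.4, 31.6, 35.2, 41.4, 41.6, 44.6, 49.8]
-10.0 red None 0 [-46.6, -46.4, -44.4, -42.6, -42.4, -37.4, -37.2, -30.2, -21.6, 9.2, 12.0, 26.8, 31.2, 39.0, 39.2, 45.8]
-7.0 red None 0 [-50.6, -47.6, -47.4, -47.2, -43.0, -33.6, -33.4, -20.6, 4.8, 40.2, 46.4, 49.2]
-4.0 red None 0 [-51.8, -46.4, -42.8, -42.6, -24.0, -20.0, -19.8, -19.6, -17.2, -17.0, 6.8, 7.0, 40.6, 43.0, 43.2, 45.4, 47.6, 47.8, 48.0]
-1.0 red None 0 [-50.6, -46.2, -42.2, -42.0, -21.2, -21.0, -16.6, -16.4, -16.2, -16.0, -7.4, -7.2, 22.6, 22.8, 25.2, 25.4]
[267.498 441.224] 0.73
[295.806 403.592] 0.64
```

The pointer reads 45.2 mm between the fitted ticks, against a touch depth of 45.5 mm. The rod has not been touched since it was released, and the arm is clear of everything. Handing in.

```bash
python3 -c "
from bench import bot
print(bot.finish_job())"
```

```text
the job is handed in; nothing more can be done
None
```

I handed in the job, but no verdict came back: the brass-headed rod stands released on the bore's bottom, about 45.5 mm deep by touch, and the red stop reads about 45.2 mm on its scale.

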